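# Square up a frame corner and hold it

## Task

A corner of a timber frame lies on the bench, but its stud leans in and springs back whenever it is let go. Pick the aluminium square up by its wooden grip, lay it flat on the bench inside the corner and press it gently home, so that one leg is flush along the plate and the other flush along the stud, which it pushes square to the plate. Finish while still gripping the square and pressing it lightly against both timbers, so that the corner is held square; leave the hammer, the jar and the offcut alone.

Things in the scene. Friction and masses are not known exactly. Their poses are not given: they have to be found in the camera images.
- frame: the pine plate, fixed flat on the bench: timber x = -100 to 240, y = -63 to 0 (inner face), 38 mm high, with a dark steel hold-down near each end (y = -28 to -130, top 52 mm). Origin: the inside corner with the stud, on the bench. x runs along the plate away from the stud, y from the plate to where the stud should run (square to it), z up. The square belongs at x > 0, y > 0
- stud: pale pine stud lying flat, butting on the plate and turning on one screw. Origin at the inside corner, same place as the frame's; its y axis runs along its inner face (x = 0 in its own frame). Timber 280 mm long from the corner, 63 mm wide (x = -63 to 0 mm), 38 mm high. Its lean is joint pivot
- pivot (a joint): lean of the stud in rad: 0 = square to the plate (hard stop there), positive = leaning in over the corner, towards frame +x; at the start 0.11 to 0.21. It turns about the vertical through the inside corner with friction and a spring: about 4 to 6 N applied 150 mm from the corner opens it to square, and let go it leans in again by about 0.08 rad
- square: aluminium L-shaped carpenter's square lying flat, about 0.4 kg, black ticks: legs 150 mm long (outer edge), 30 wide, 12 thick, along +x (outer face y = -60 mm) and +y (outer face x = -60 mm). Origin: on the underside, below the middle of its dark wooden grip bar. Seated, its axes are parallel to the frame's and its origin is at (60, 60) mm in the frame
- square_heel (a point): outer corner (heel) of the square, at (-60, -60, 0) mm in the square's frame; axes as the square's. Pressed in, the square tends to dip at its heel and rub on the bench and the stud, which can carry some 10 N before the other face touches; holding it 2 to 4 mm clear of the bench avoids the rubbing and still counts as flat on it
- square_grip (a point): middle of the wooden grip bar, 34 mm above the square's underside; axes as the square's. The bar joins the legs at 45 degrees: 120 mm long along (1, -1), 22 mm thick along (1, 1), from 12 to 46 mm above the underside; pinch it here across the 22 mm
- hammer: bystander: a hammer lying to the right of the frame, along x, about 300 mm long; origin under its middle
- jar: bystander: closed glass jar, 66 mm across, 85 mm high; origin at the centre of its underside
- offcut: bystander: pine block 100 x 60 x 45 mm; origin at the centre of its underside
Mind the look-alikes: they are no part of the job. There is more than one size of the square; the one meant has the size given above.

How it is judged:
By the outcome, as a careful person would: the job done as asked, in the order asked, and still so for the second after the job is handed in, while the arm keeps its last pose, push and grip.
It also fails if it takes over 45 s, if anything falls off the work surface, if the arm or the gripper's body presses on something with over 40 N, if the wrist force passes 120 N, or if a joint passes its speed limit or range.

## Robot

A 6-joint arm with a two-finger parallel gripper is mounted at the origin on the work surface. World frame = base frame: x ahead of the robot, y to its left, z up, the work surface at z = 0. Lengths are in m, angles in rad, forces in N, time in s.
With the tool pointing down it reaches from about 0.35 to 0.8 m from the base axis. Payload 7.3 kg.
Tool frame: the origin (TCP) lies midway between the tips of the shut fingers; the grasp point (between the pads) lies pinch_z behind it (pinch_z is the distance from the TCP to the grasp point, in m); z points along the fingers, y is the line along which they close (so a half turn about z gives the same grasp; the last joint's range is limited). The gripper opens to 85 mm and grips with 20 to 120 N. Pads are 22 mm wide; open, the fingers measure 114 mm over their backs; the gripper's body (76 mm by 85 mm) begins 54 mm behind the grasp point. The pads swing forward as they close: fully open they stand 13 mm farther back than shut.
Start: joints at [-1.295, 0.342, 1.524, -0, 1.275, -0.146], TCP at [0.215, -0.479, 0.231] pointing down, gripper open.
Joint ranges: [-2.53, 2.53], [-0.77, 2.02], [0.04, 2.7], [-1, 4.14], [0.28, 2.66], [-3.11, 3.11]. Speed limits (rad/s): [2.57, 2.57, 3.14, 3.14, 3.14, 3.14].

## Interface

Orientations are given as a 3x3 rotation matrix whose columns are the frame's x, y, z axes.
In Python, from rig import * gives the robot as it stands.
- The arm moves only by the tool play_rows, never from a script. Its argument "deltas" is a list of rows, each an object with "claw": the finger opening in m, from 0 to 0.0854; "delta_pos": the shift along the world's x, y, z in m, a list of three; "turn": the turn, a rotation vector about the world's x, y, z in rad, a list of three. In form: [{"claw": claw, "delta_pos": [tx, ty, tz], "turn": [rx, ry, rz]}, ...]. A call has 1 to 8 rows; each row is the pose to reach, as a shift and turn from the pose commanded when the call began; what a row does not reach only later rows make up. A row lasts 1/12 s, in which the tool goes at most 41.7 mm and 7.16 degrees, less where a joint would pass 70% of its speed; a pose out of reach is approached as far as the arm can. A call with a gripper value outside its range is refused whole. The fingers move at their own pace and stop on an object; "newtons" is the grip in N (left out, the last holds). Time passes only in rows, so rows that repeat a pose let the fingers close. It gives the time, the measured TCP pose, the force, the opening and the grip force at its end, in the units of the state.
- get_state(): the state, without advancing time (a new reading comes with each control period).
- snapshot(name): name is "scene" or "top" or "wrist"; returns (picture, depth): 384x512x3 uint8, red, green, blue; 384x512 float32, m along the optical axis (not along the pixel's ray), 0 where there is no reading.
- calibration(name): a dict with "vertical_fov" (degrees; the focal length in pixels is half the picture's height over the tangent of half this angle, whatever the lens; pixels are square), "cx", "cy" (the principal point, pixels), "world_from_camera" (4x4, takes a point from camera to world coordinates). Camera axes: x right, y up, looking along -z (the intrinsics and any distortion apply to the point x, -y, -z); pixel columns grow to the right and rows downward; lengths in m; the calibration is good to about 2 mm. The wrist camera is an equidistant fisheye: a pixel r from the principal point sees the ray r / f radians off the axis. A picture is of the moment at which its call begins: read the wrist's pose just before it. calibration takes no time and is no camera call; for the wrist camera it gives the pose at the moment of the call.
- finish_job(): hands the job in; it is judged then, once.
The state is a dict: "time_s": time; "qpos": joint angles; "dq": joint speeds; "effort": joint torques, N m; "position": TCP position; "eef_rot": TCP orientation; "force": force on the tool from outside, world axes, zero at the start; "ft_torque": the same for the moment, N m; "opening": opening from 0.0 (shut) to 1.0 (fully open); "grasp_force": force on a finger pad.
Only numpy, scipy, OpenCV 4.12 (cv2) and the standard library are available. Lean on these libraries where they do the work, as an engineer would, in place of code of your own. Each camera call takes 0.05 s, during which the arm holds its last target. There are 200 camera calls.

## Working session

There is one attempt and no reset: what is moved stays moved. The work goes in short steps, Python scripts to look and compute and a tool call to move; the robot and the scene stay as the last step left them, time stands still between calls to the robot, and variables do not carry over. Pictures are saved under pics/ and viewed, at most 10 in all, crops included, and the job is handed in when it is done.

Besides the shell and the picture viewer there is one more tool, called after "Request:" in YAML: its name, and indented under it one key for each argument. play_rows: Moves the arm, as the interface text tells. Its arguments: {"type":"object","properties":{"deltas":{"type":"array"},"newtons":{"type":"number"}},"required":["deltas"]}

```bash
mkdir -p pics
cat > h.py <<'E'
from rig import *
import numpy as np, cv2
def snap(n,f):
    p,d=snapshot(n); cv2.imwrite('pics/'+f+'.png',p[:,:,::-1]); np.save('pics/'+f+'.npy',d); return p,d
def px2w(n,u,v,z,c=None):
    c=c or calibration(n); f=192/np.tan(np.radians(c['vertical_fov'])/2)
    T=np.array(c['world_from_camera']); r=T[:3,:3]@np.array([(u-c['cx'])/f,-(v-c['cy'])/f,-1]); o=T[:3,3]
    return o+r*(z-o[2])/r[2]
E
python3 - <<'E'
from h import *
snap('top','top'); snap('scene','scene')
im=cv2.imread('pics/top.png'); cv2.imwrite('pics/topb.png',cv2.resize(im,(800,600),interpolation=cv2.INTER_CUBIC))
s=get_state(); print(s); c=calibration('top'); print(c)
import rig; print([x for x in dir(rig) if not x.startswith('_')])
E
```

```text
{'time_s': 0.1, 'qpos': array([-1.29501889e+00,  3.42651056e-01,  1.52488734e+00,  3.55006181e-06,
        1.27543360e+00, -1.46022723e-01]), 'dq': array([-0.00035037, -0.00146672, -0.00295233,  0.00116463, -0.00163988,
       -0.00070169]), 'effort': array([ 3.35885234e-03, -4.34446800e+01, -2.46491343e+01, -5.82031294e-05,
        4.62622033e-03,  8.37306970e-07]), 'position': array([ 0.21485047, -0.4786389 ,  0.23070842]), 'eef_rot': array([[ 9.12353887e-01,  4.09402303e-01, -3.72319146e-04],
       [ 4.09402421e-01, -9.12352943e-01,  1.32814352e-03],
       [ 2.04058546e-04, -1.36416526e-03, -9.99999049e-01]]), 'force': array([-0.6546436 ,  0.53117238, -0.59384241]), 'ft_torque': array([ 0.01898884, -0.0213886 ,  0.03236834]), 'grasp_force': 0.0, 'opening': 0.9996977953525469}
{'vertical_fov': 42.64304577305198, 'cx': 262.8507537908262, 'cy': 201.93702400882992, 'world_from_camera': array([[-0.00302172,  0.98269702, -0.18519567,  0.10347054],
       [-0.99993218, -0.00505232, -0.01049371, -0.02135784],
       [-0.01124781,  0.18515141,  0.98264564,  1.7780251 ],
       [ 0.        ,  0.        ,  0.        ,  1.        ]])}
['Unreachable', 'calibration', 'finish_job', 'get_state', 'pinch_z', 'snapshot']
```

View pics/topb.png

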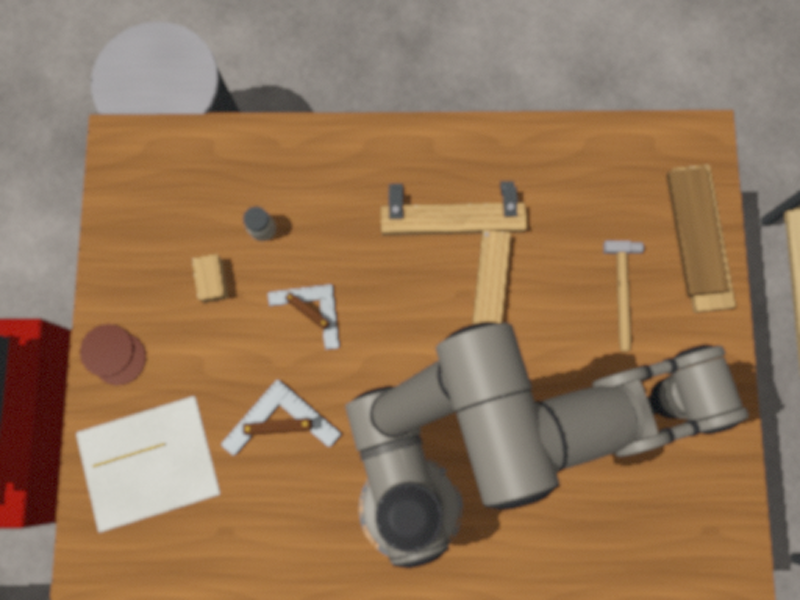

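View pics/scene.png

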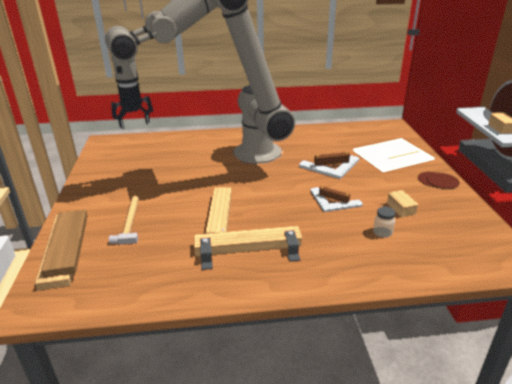

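The top view shows the frame's plate (about 382–527, 205–233) and its stud (about 475–510, 232–322). There are two candidate squares, with heels near (333,286) and (278,381) in the enlarged picture. I'll crop in closer to measure them.

Run:
```python
from h import *
im=cv2.imread('pics/top.png')
a=cv2.resize(im[170:300,135:235],None,fx=4.5,fy=4.5,interpolation=cv2.INTER_CUBIC)
b=cv2.resize(im[110:240,235:345],None,fx=4.5,fy=4.5,interpolation=cv2.INTER_CUBIC)[:585,:345*4]
o=np.zeros((600,800,3),np.uint8)
a=cv2.resize(im[175:295,138:228],None,fx=4.4,fy=4.4,interpolation=cv2.INTER_CUBIC) #396x528
b=cv2.resize(im[110:230,243:333],None,fx=4.4,fy=4.4,interpolation=cv2.INTER_CUBIC)
o[:528,:396]=a;o[:528,400:796]=b
cv2.imwrite('pics/crop.png',o)
d=np.load('pics/top.npy')
c=calibration('top')
for n,q in dict(Aheel=(333,286),Aend1=(268,294),Aend2=(336,347),Bheel=(278,381),Be1=(223,444),Be2=(340,437)).items():
    print(n,px2w('top',q[0]/1.5625,q[1]/1.5625,.012,c))
```

```text
Aheel [0.50809972 0.18052946 0.012     ]
Aend1 [0.48963793 0.33353364 0.012     ]
Aend2 [0.36280227 0.17126887 0.012     ]
Bheel [0.28425432 0.3039744  0.012     ]
Be1 [0.14133814 0.42508135 0.012     ]
Be2 [0.15616914 0.15906866 0.012     ]
```

View pics/crop.png

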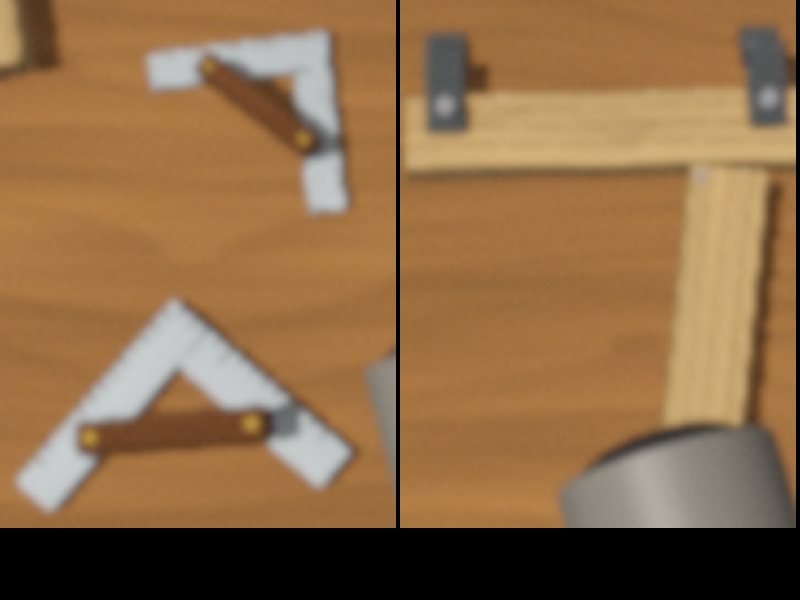

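The upper square, with heel at about (329,30) in the left crop, has legs of about 150 mm, so it's the one meant. The lower one measures about 190 mm. The frame's x axis is roughly world +y and its y axis roughly world −x. I'll move over that square now.

Request:
play_rows:
  deltas:
    - {"claw": 0.085, "delta_pos": [0.03, 0.03, 0.02], "turn": [0, 0, 0.06]}
    - {"claw": 0.085, "delta_pos": [0.06, 0.06, 0.04], "turn": [0, 0, 0.12]}
    - {"claw": 0.085, "delta_pos": [0.09, 0.09, 0.06], "turn": [0, 0, 0.18]}
    - {"claw": 0.085, "delta_pos": [0.12, 0.12, 0.08], "turn": [0, 0, 0.24]}
    - {"claw": 0.085, "delta_pos": [0.15, 0.15, 0.08], "turn": [0, 0, 0.3]}
    - {"claw": 0.085, "delta_pos": [0.18, 0.18, 0.08], "turn": [0, 0, 0.36]}
    - {"claw": 0.085, "delta_pos": [0.2, 0.21, 0.08], "turn": [0, 0, 0.42]}
    - {"claw": 0.085, "delta_pos": [0.22, 0.24, 0.08], "turn": [0, 0, 0.45]}

```text
time_s: 0.77
position: [0.4307, -0.2451, 0.3112]
eef_rot: [[0.641, 0.767, 0.0], [0.767, -0.641, -0.0], [0.0, 0.0, -1.0]]
force: [0.5, -0.3, 0.4]
opening: 1.0
grasp_force: 0.0
```

Request:
play_rows:
  deltas:
    - {"claw": 0.085, "delta_pos": [0.01, 0.035, 0], "turn": [0, 0, 0]}
    - {"claw": 0.085, "delta_pos": [0.02, 0.07, 0], "turn": [0, 0, 0]}
    - {"claw": 0.085, "delta_pos": [0.03, 0.11, 0], "turn": [0, 0, 0]}
    - {"claw": 0.085, "delta_pos": [0.03, 0.15, 0], "turn": [0, 0, 0]}
    - {"claw": 0.085, "delta_pos": [0.03, 0.19, 0], "turn": [0, 0, 0]}
    - {"claw": 0.085, "delta_pos": [0.03, 0.23, 0], "turn": [0, 0, 0]}
    - {"claw": 0.085, "delta_pos": [0.03, 0.27, 0], "turn": [0, 0, 0]}
    - {"claw": 0.085, "delta_pos": [0.03, 0.27, 0], "turn": [0, 0, 0]}

```text
time_s: 1.43
position: [0.4587, 0.0294, 0.3112]
eef_rot: [[0.638, 0.77, -0.0], [0.77, -0.638, 0.003], [0.002, -0.002, -1.0]]
force: [-0.9, -0.5, -0.3]
opening: 0.993
grasp_force: 0.0
```

Run:
```python
from h import *
s=get_state(); print(s['time_s'],s['position'],s['eef_rot'].round(3),s['qpos'].round(3))
print(pinch_z if not callable(pinch_z) else pinch_z()); c=calibration('wrist'); print(c)
import pickle; 
p,d=snap('wrist','w1'); pickle.dump(c,open('pics/w1.pkl','wb'))
im=cv2.imread('pics/w1.png'); cv2.imwrite('pics/w1b.png',cv2.resize(im,(800,600),interpolation=cv2.INTER_CUBIC))
```

```text
1.4333 [0.45868311 0.02936883 0.31119556] [[ 0.638  0.77  -0.   ]
 [ 0.77  -0.638  0.003]
 [ 0.002 -0.002 -1.   ]] [-0.105  0.166  1.541  0.003  1.436  0.587]
0.0187
{'vertical_fov': 65.70646984690485, 'cx': 255.70731967258962, 'cy': 198.13667853607978, 'world_from_camera': array([[ 0.76961039,  0.61163878,  0.18329716,  0.50538314],
       [-0.63851256,  0.73777683,  0.21905948,  0.0860195 ],
       [-0.00124712, -0.285628  ,  0.95833976,  0.45420982],
       [ 0.        ,  0.        ,  0.        ,  1.        ]])}
```

View pics/w1b.png

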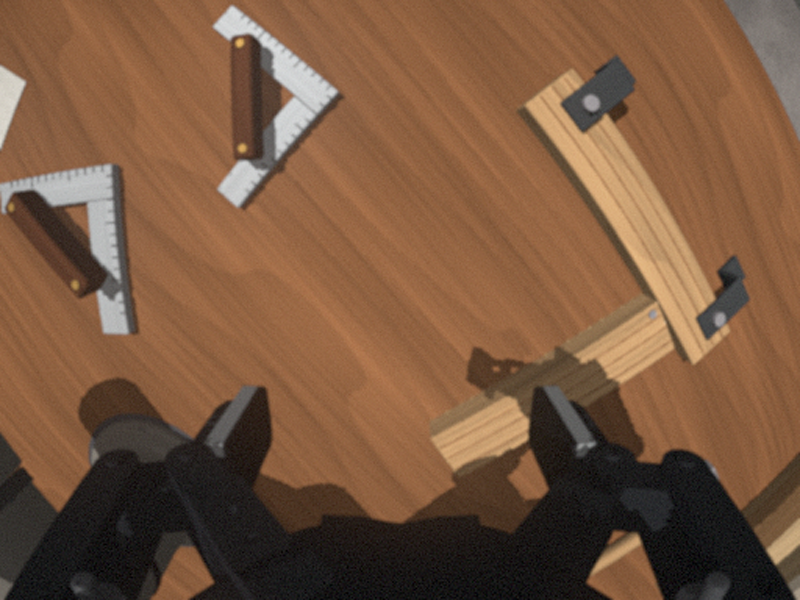

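The wrist view shows the 150 mm square with its heel at (340,95), its leg ends at (232,6) and (242,208), and its bar from (240,40) to (242,150). The plate and stud are at lower right, with the inside corner near (650,300). I'll crop both.

```bash
cat >> h.py <<'E'
def w2w(c,u,v,z):
    f=192/np.tan(np.radians(c['vertical_fov'])/2); a=np.array([u-c['cx'],v-c['cy']]); r=np.hypot(*a); t=r/f
    T=np.array(c['world_from_camera']); k=T[:3,:3]@np.array([np.sin(t)*a[0]/r,-np.sin(t)*a[1]/r,-np.cos(t)]); o=T[:3,3]
    return o+k*(z-o[2])/k[2]
E
python3 - <<'E'
from h import *
im=cv2.imread('pics/w1.png')
o=np.zeros((600,800,3),np.uint8)
a=cv2.resize(im[0:140,130:230],None,fx=4,fy=4,interpolation=cv2.INTER_CUBIC) #400x560
b=cv2.resize(im[50:310,270:470],None,fx=2,fy=2,interpolation=cv2.INTER_CUBIC) #400x520
o[:560,:400]=a;o[:520,400:]=b
cv2.imwrite('pics/crop2.png',o)
E
```

```text
(no output)
```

View pics/crop2.png

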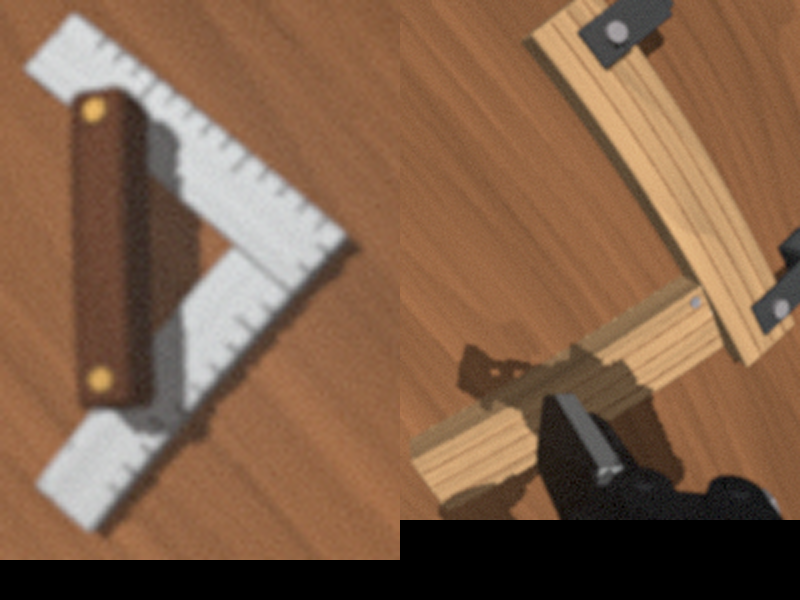

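Run:
```python
from h import *
import pickle; c=pickle.load(open('pics/w1.pkl','rb'))
A=lambda x,y,z:w2w(c,x/4+130-.4,y/4-.4,z)[:2]
B=lambda x,y,z:w2w(c,(x-400)/2+270-.25,y/2+50-.25,z)[:2]
ang=lambda p,q:np.degrees(np.arctan2(*(q-p)[::-1]))
h,x,y=A(347,237,.012),A(73,13,.012),A(95,533,.012)
s1,s2=A(94,110,.046),A(100,379,.046)
print('heel',h,'x',np.linalg.norm(x-h),ang(h,x),'y',np.linalg.norm(y-h),ang(h,y))
print('bar',s1,s2,(s1+s2)/2,ang(s2,s1))
yaw=np.radians((ang(h,x)+ang(h,y)%360-90)/2); R=np.array([[np.cos(yaw),-np.sin(yaw)],[np.sin(yaw),np.cos(yaw)]])
print('yaw',np.degrees(yaw),'origin',h+R@[.06,.06], x+R@[-.09,.06], y+R@[.06,-.09])
p=[B(537,38,.038),B(600,127,.038),B(700,275,.038),B(746,364,.038)]; print('plate',p,np.linalg.norm(p[3]-p[0]),ang(p[3],p[0]),'bench',B(529,40,0))
t=[B(412,462,.038),B(706,299,.038)]; b=[B(412,440,0),B(685,281,0)]; print('stud top',t,ang(t[1],t[0]),np.linalg.norm(t[0]-t[1]),'bench',b,ang(b[1],b[0]))
d=np.load('pics/w1.npy'); print(d[25,85],d[60,150])
# depth cloud
f=192/np.tan(np.radians(c['vertical_fov'])/2)
v,u=np.mgrid[0:384,0:512]; dx,dy=u-c['cx'],v-c['cy']; r=np.hypot(dx,dy); th=r/f
k=np.tan(th)/r; P=np.stack([dx*k*d,-dy*k*d,-d],-1)@np.array(c['world_from_camera'])[:3,:3].T+np.array(c['world_from_camera'])[:3,3]
z=P[...,2]; print('z bench',np.median(z[90:130,230:300]))
m=(abs(z-.038)<.006)&(d>0)&(P[...,0]>.3)&(P[...,1]<.2)&(P[...,1]>-.3)
Q=P[m]
for yy in np.arange(-.2,.16,.03):
    q=Q[(abs(Q[:,1]-yy)<.004)&(Q[:,0]>.56)]; 
    if len(q): print('plate y%.2f xmin %.4f xmax %.4f'%(yy,np.percentile(q[:,0],1),np.percentile(q[:,0],99)))
for xx in np.arange(.32,.6,.03):
    q=Q[abs(Q[:,0]-xx)<.004]; 
    if len(q): print('stud x%.2f ymin %.4f ymax %.4f'%(xx,np.percentile(q[:,1],1),np.percentile(q[:,1],99)))
```

```text
heel [0.51238777 0.18564376] x 0.15060702701615694 97.0672494582945 y 0.14719630643322623 -172.3709026205944
bar [0.47659562 0.27865184] [0.41514222 0.19977348] [0.44586892 0.23921266] 52.07817202837406
yaw 97.34817341885007 origin [0.44520663 0.23747708] [0.44586159 0.23817177] [0.44808135 0.23712011]
plate [array([0.63618612, 0.06285536]), array([ 0.63492449, -0.01580598]), array([ 0.64071107, -0.16355588]), array([ 0.64053623, -0.26762605])] 0.3305100354683017 90.75413701140603 bench [0.64184697 0.06322833]
stud top [array([ 0.36075177, -0.13902063]), array([ 0.63512672, -0.18514695])] 170.45700195461941 0.2782251852308987 bench [array([ 0.36179037, -0.14131527]), array([ 0.6378157 , -0.18097679])] 171.82325120949488
0.3869437 0.36766514
z bench 0.00027996193333493236
plate y-0.20 xmin 0.5612 xmax 0.6981
plate y-0.17 xmin 0.5615 xmax 0.6978
plate y-0.14 xmin 0.6373 xmax 0.6989
plate y-0.11 xmin 0.6369 xmax 0.6980
plate y-0.08 xmin 0.6367 xmax 0.6980
plate y-0.05 xmin 0.6361 xmax 0.6970
plate y-0.02 xmin 0.6358 xmax 0.6963
plate y0.01 xmin 0.6346 xmax 0.6961
plate y0.04 xmin 0.6345 xmax 0.7341
plate y0.07 xmin 0.6346 xmax 0.6950
stud x0.35 ymin -0.1979 ymax -0.1934
stud x0.38 ymin -0.2030 ymax -0.1398
stud x0.41 ymin -0.2060 ymax 0.1935
stud x0.44 ymin -0.2073 ymax -0.1475
stud x0.47 ymin -0.1720 ymax -0.1513
stud x0.50 ymin -0.1996 ymax -0.1545
stud x0.53 ymin -0.2204 ymax -0.1581
stud x0.56 ymin -0.2254 ymax -0.1614
stud x0.59 ymin -0.2283 ymax -0.1659
```

Request:
play_rows:
  deltas:
    - {"claw": 0.06, "delta_pos": [-0.003, 0.035, -0.02], "turn": [0, 0, 0.03]}
    - {"claw": 0.06, "delta_pos": [-0.006, 0.07, -0.04], "turn": [0, 0, 0.034]}
    - {"claw": 0.06, "delta_pos": [-0.009, 0.105, -0.06], "turn": [0, 0, 0.034]}
    - {"claw": 0.06, "delta_pos": [-0.012, 0.14, -0.08], "turn": [0, 0, 0.034]}
    - {"claw": 0.06, "delta_pos": [-0.014, 0.175, -0.1], "turn": [0, 0, 0.034]}
    - {"claw": 0.06, "delta_pos": [-0.016, 0.208, -0.12], "turn": [0, 0, 0.034]}
    - {"claw": 0.06, "delta_pos": [-0.016, 0.208, -0.14], "turn": [0, 0, 0.034]}
    - {"claw": 0.06, "delta_pos": [-0.016, 0.208, -0.15], "turn": [0, 0, 0.034]}

```text
time_s: 2.15
position: [0.4425, 0.2314, 0.1584]
eef_rot: [[0.615, 0.788, -0.004], [0.788, -0.615, -0.002], [-0.004, -0.002, -1.0]]
force: [0.2, -0.1, -0.2]
opening: 0.7
grasp_force: 0.0
```

Request:
play_rows:
  deltas:
    - {"claw": 0.06, "delta_pos": [0, 0, -0.02], "turn": [0, 0, 0]}
    - {"claw": 0.06, "delta_pos": [0, 0, -0.03], "turn": [0, 0, 0]}
    - {"claw": 0.06, "delta_pos": [0, 0, -0.03], "turn": [0, 0, 0]}

```text
time_s: 2.4
position: [0.4426, 0.2296, 0.1288]
eef_rot: [[0.618, 0.786, -0.005], [0.786, -0.618, -0.002], [-0.005, -0.002, -1.0]]
force: [-0.3, -0.2, 0.3]
opening: 0.703
grasp_force: 0.0
```

Request:
play_rows:
  deltas:
    - {"claw": 0.06, "delta_pos": [0.003, 0.009, -0.03], "turn": [0, 0, 0.01]}
    - {"claw": 0.06, "delta_pos": [0.003, 0.009, -0.06], "turn": [0, 0, 0.01]}
    - {"claw": 0.06, "delta_pos": [0.003, 0.009, -0.085], "turn": [0, 0, 0.01]}
    - {"claw": 0.06, "delta_pos": [0.003, 0.009, -0.1], "turn": [0, 0, 0.01]}
    - {"claw": 0.06, "delta_pos": [0.003, 0.009, -0.11], "turn": [0, 0, 0.01]}
    - {"claw": 0.06, "delta_pos": [0.003, 0.009, -0.11], "turn": [0, 0, 0.01]}

```text
time_s: 2.9
position: [0.4462, 0.2393, 0.0199]
eef_rot: [[0.61, 0.792, -0.003], [0.792, -0.61, -0.001], [-0.002, -0.001, -1.0]]
force: [-0.6, 0.7, 0.1]
opening: 0.704
grasp_force: 0.0
```

Run:
```python
from h import *
p,d=snap('wrist','w2')
im=cv2.imread('pics/w2.png'); cv2.imwrite('pics/w2b.png',cv2.resize(im,(700,525),interpolation=cv2.INTER_CUBIC))
s=get_state(); print(s['position'],s['eef_rot'].round(4),s['force'])
```

```text
[0.44684696 0.2396831  0.0211611 ] [[ 6.098e-01  7.926e-01 -8.000e-04]
 [ 7.926e-01 -6.098e-01 -4.000e-04]
 [-8.000e-04 -3.000e-04 -1.000e+00]] [ 0.33690564 -0.94520876  0.13494429]
```

View pics/w2b.png

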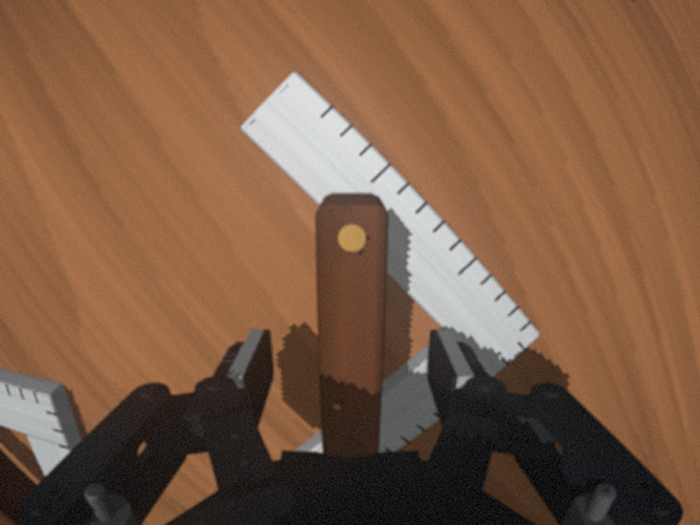

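The bar sits centred and aligned between the fingers, from about (350,195) to (350,450). I'll go down 4 mm and close.

Request:
play_rows:
  deltas:
    - {"claw": 0.06, "delta_pos": [0, 0, -0.004], "turn": [0, 0, 0]}
    - {"claw": 0.03, "delta_pos": [0, 0, -0.004], "turn": [0, 0, 0]}
    - {"claw": 0.01, "delta_pos": [0, 0, -0.004], "turn": [0, 0, 0]}
    - {"claw": 0.005, "delta_pos": [0, 0, -0.004], "turn": [0, 0, 0]}
    - {"claw": 0.005, "delta_pos": [0, 0, -0.004], "turn": [0, 0, 0]}
    - {"claw": 0.005, "delta_pos": [0, 0, -0.004], "turn": [0, 0, 0]}
    - {"claw": 0.005, "delta_pos": [0, 0, -0.004], "turn": [0, 0, 0]}
    - {"claw": 0.005, "delta_pos": [0, 0, -0.004], "turn": [0, 0, 0]}
  newtons: 70

```text
time_s: 3.62
position: [0.4471, 0.2404, 0.0182]
eef_rot: [[0.609, 0.793, 0.002], [0.793, -0.609, 0.0], [0.001, 0.001, -1.0]]
force: [-0.4, -1.6, 6.5]
opening: 0.243
grasp_force: 69.8
```

Request:
play_rows:
  deltas:
    - {"claw": 0.005, "delta_pos": [0, 0, 0.01], "turn": [0, 0, 0]}
    - {"claw": 0.005, "delta_pos": [0, 0, 0.03], "turn": [0, 0, 0]}
    - {"claw": 0.005, "delta_pos": [0, 0, 0.05], "turn": [0, 0, 0]}
    - {"claw": 0.005, "delta_pos": [0, 0, 0.07], "turn": [0, 0, 0]}
    - {"claw": 0.005, "delta_pos": [0, 0, 0.09], "turn": [0, 0, 0]}
    - {"claw": 0.005, "delta_pos": [0, 0, 0.1], "turn": [0, 0, 0]}
    - {"claw": 0.005, "delta_pos": [0, 0, 0.1], "turn": [0, 0, 0]}

```text
time_s: 4.2
position: [0.4476, 0.2407, 0.1195]
eef_rot: [[0.609, 0.793, 0.004], [0.793, -0.609, 0.001], [0.004, 0.002, -1.0]]
force: [-0.1, -0.2, -3.9]
opening: 0.242
grasp_force: 69.3
```

Run:
```python
from h import *
import pickle
s=get_state(); print(s['time_s'],s['position'],s['eef_rot'].round(4),s['force'],s['grasp_force'],s['opening'])
pickle.dump(calibration('wrist'),open('pics/w3.pkl','wb'))
p,d=snap('wrist','w3')
im=cv2.imread('pics/w3.png'); cv2.imwrite('pics/w3b.png',cv2.resize(im,(800,600),interpolation=cv2.INTER_CUBIC))
```

```text
4.2 [0.44757189 0.24072633 0.1195326 ] [[ 0.6091  0.7931  0.004 ]
 [ 0.7931 -0.6091  0.0014]
 [ 0.0036  0.0023 -1.    ]] [-0.07879043 -0.21574527 -3.85710265] 69.27143454551697 0.24174566883130733
```

View pics/w3b.png

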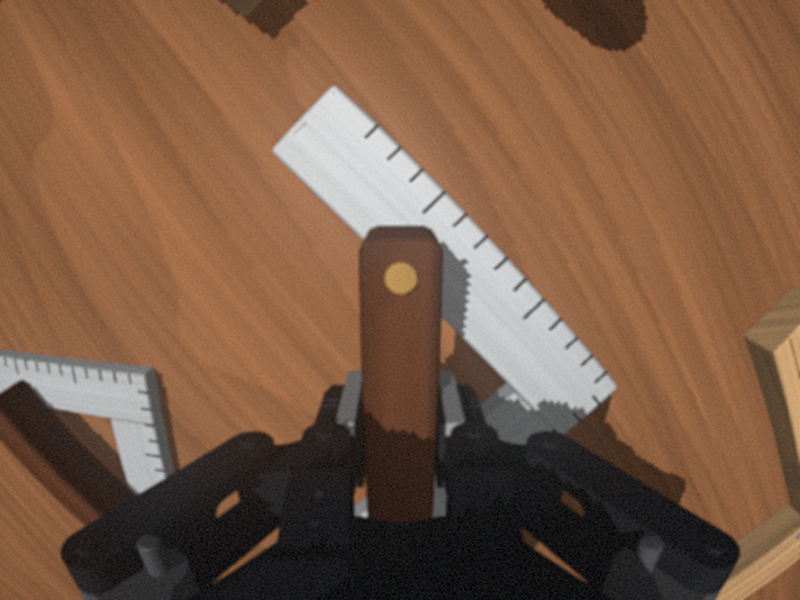

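The square hangs level in the grip, with its heel at (615,385) and the outer corner of its x leg at (335,87). Next I'll work out the square's pose relative to the tool.

Run:
```python
from h import *
import pickle; c=pickle.load(open('pics/w3.pkl','rb'))
k=512/800
z=.1133
d=np.load('pics/w3.npy')
f=192/np.tan(np.radians(c['vertical_fov'])/2)
v,u=np.mgrid[0:384,0:512]; dx,dy=u-c['cx'],v-c['cy']; r=np.hypot(dx,dy)
P=np.stack([dx*np.tan(r/f)/r*d,-dy*np.tan(r/f)/r*d,-d],-1)@np.array(c['world_from_camera'])[:3,:3].T+np.array(c['world_from_camera'])[:3,3]
for q in [(310,140),(400,190),(520,320),(570,385)]: print(q,P[int(q[1]*k),int(q[0]*k)])
h=w2w(c,615.5*k-.2,385*k-.2,z)[:2]; x=w2w(c,335*k-.2,87*k-.2,z)[:2]
v=x-h; yaw=np.arctan2(v[1],v[0]); print(h,x,np.linalg.norm(v),np.degrees(yaw))
R=np.array([[np.cos(yaw),-np.sin(yaw)],[np.sin(yaw),np.cos(yaw)]])
o=h+R@[.06,.06]; s=get_state(); t=s['position'][:2]; print('origin',o,'rel tcp in square',R.T@(o-t),'toolyaw y',np.degrees(np.arctan2(s['eef_rot'][1,1],s['eef_rot'][0,1])))
```

```text
(310, 140) [0.47672875 0.32638466 0.11357633]
(400, 190) [0.48940241 0.29551744 0.11326034]
(520, 320) [0.49553063 0.23629707 0.11358458]
(570, 385) [0.49728399 0.20195627 0.11286574]
[0.51247407 0.18914683] [0.49353261 0.33487477] 0.14695376980900438 97.4056862738461
origin [0.44524092 0.24091269] rel tcp in square [0.00072028 0.00145843] toolyaw y -37.526890754271726
```

Request:
play_rows:
  deltas:
    - {"claw": 0.005, "delta_pos": [0.008, -0.025, 0], "turn": [0, 0, -0.01]}
    - {"claw": 0.005, "delta_pos": [0.018, -0.055, 0], "turn": [0, 0, -0.03]}
    - {"claw": 0.005, "delta_pos": [0.03, -0.09, 0], "turn": [0, 0, -0.045]}
    - {"claw": 0.005, "delta_pos": [0.042, -0.125, 0], "turn": [0, 0, -0.06]}
    - {"claw": 0.005, "delta_pos": [0.054, -0.16, 0], "turn": [0, 0, -0.08]}
    - {"claw": 0.005, "delta_pos": [0.066, -0.195, 0], "turn": [0, 0, -0.1]}
    - {"claw": 0.005, "delta_pos": [0.076, -0.23, 0], "turn": [0, 0, -0.115]}
    - {"claw": 0.005, "delta_pos": [0.088, -0.265, 0], "turn": [0, 0, -0.115]}

```text
time_s: 4.92
position: [0.5334, -0.0263, 0.1154]
eef_rot: [[0.697, 0.717, -0.004], [0.717, -0.697, 0.001], [-0.002, -0.003, -1.0]]
force: [0.9, 1.5, -4.2]
opening: 0.247
grasp_force: 69.3
```

Request:
play_rows:
  deltas:
    - {"claw": 0.005, "delta_pos": [0.008, -0.025, 0], "turn": [0, 0, 0]}
    - {"claw": 0.005, "delta_pos": [0.014, -0.043, -0.01], "turn": [0, 0, 0]}
    - {"claw": 0.005, "delta_pos": [0.016, -0.048, -0.03], "turn": [0, 0, 0]}
    - {"claw": 0.005, "delta_pos": [0.016, -0.048, -0.05], "turn": [0, 0, 0]}
    - {"claw": 0.005, "delta_pos": [0.016, -0.048, -0.05], "turn": [0, 0, 0]}
    - {"claw": 0.005, "delta_pos": [0.016, -0.048, -0.05], "turn": [0, 0, 0]}

```text
time_s: 5.42
position: [0.5488, -0.0723, 0.0652]
eef_rot: [[0.696, 0.718, -0.005], [0.718, -0.696, 0.001], [-0.003, -0.005, -1.0]]
force: [1.0, 0.3, -3.9]
opening: 0.244
grasp_force: 69.4
```

```bash
cat > st.py <<'E'
from h import *
s=get_state(); y=s['eef_rot'][:,1]; F=s['force']
fx=np.array([-.0148,.9999]);fy=np.array([-.9999,-.0148]); seat=np.array([.5768,-.1129])
e=s['position'][:2]-seat
print('t',round(s['time_s'],2),'pos',s['position'].round(4),'z',s['eef_rot'][:,2].round(4),'squareyaw-90.85:',round(np.degrees(np.arctan2(y[1],y[0]))+135-90.85,2),'off frame mm',(e@fx*1e3).round(1),(e@fy*1e3).round(1),'F frame',(F[:2]@fx).round(1),(F[:2]@fy).round(1),F[2].round(1),'T',s['ft_torque'].round(2),s['grasp_force'].round(0))
E
python3 st.py
python3 - <<'E'
from h import *
import pickle
pickle.dump(calibration('wrist'),open('pics/w4.pkl','wb')); snap('wrist','w4')
im=cv2.imread('pics/w4.png'); cv2.imwrite('pics/w4b.png',cv2.resize(im,(800,600),interpolation=cv2.INTER_CUBIC))
E
```

```text
Traceback (most recent call last):
  File "st.py", line 5, in <module>
    print('t',round(s['time_s'],2),'pos',s['position'].round(4),'z',s['eef_rot'][:,2].round(4),'squareyaw-90.85:',round(np.degrees(np.arctan2(y[1],y[0]))+135-90.85,2),'off frame mm',(e@fx*1e3).round(1),(e@fy*1e3).round(1),'F frame',(F[:2]@fx).round(1),(F[:2]@fy).round(1),F[2].round(1),'T',s['ft_torque'].round(2),s['grasp_force'].round(0))
                                                                                                                                                                                                                                                                                                                          ^^^^^^^^^^^^^^^^^^^^^^
AttributeError: 'float' object has no attribute 'round'
```

View pics/w4b.png

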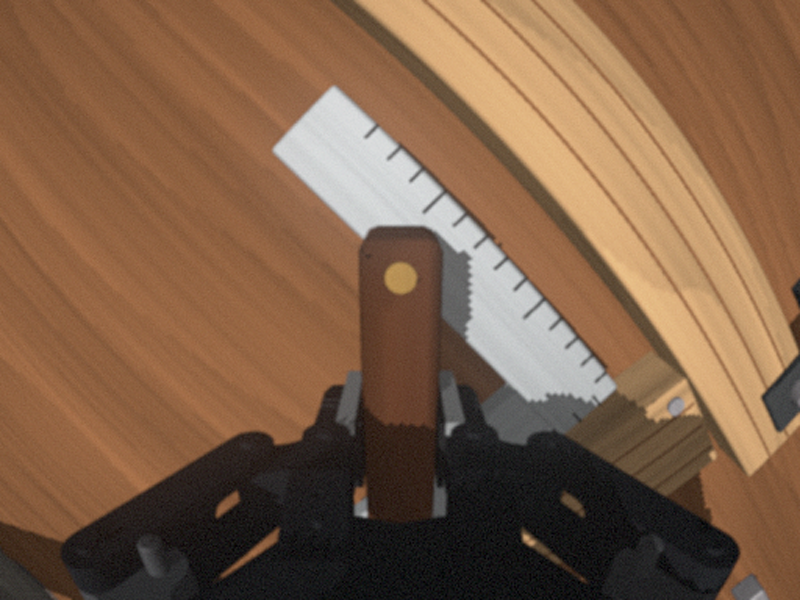

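The square is above the inside of the corner, with its x leg roughly parallel to the plate. I'll refine the frame measurement from this depth image.

```bash
sed -i "s/s\['grasp_force'\].round(0)/round(s['grasp_force'])/" st.py; python3 st.py
python3 - <<'E'
from h import *
import pickle
c=pickle.load(open('pics/w4.pkl','rb')); d=np.load('pics/w4.npy'); f=192/np.tan(np.radians(c['vertical_fov'])/2)
v,u=np.mgrid[0:384,0:512]; dx,dy=u-c['cx'],v-c['cy']; r=np.hypot(dx,dy)
P=np.stack([dx*np.tan(r/f)/r*d,-dy*np.tan(r/f)/r*d,-d],-1)@np.array(c['world_from_camera'])[:3,:3].T+np.array(c['world_from_camera'])[:3,3]
Q=P[d>0]; print('bench',np.median(Q[abs(Q[:,2])<.01][:,2]))
q0=Q[(abs(Q[:,2]-.038)<.004)&(Q[:,0]>.62)]
pts=[]
for yy in np.arange(-.15,.16,.01):
    q=q0[abs(q0[:,1]-yy)<.003]
    if len(q)>20: pts.append((yy,q[:,0].min()))
pts=np.array(pts); k=np.polyfit(pts[:,0],pts[:,1],1); print('plate x = %.4f + %.4f y'%(k[1],k[0]),np.abs(np.polyval(k,pts[:,0])-pts[:,1]).max(),len(pts))
# face points
ff=Q[(Q[:,2]>.008)&(Q[:,2]<.03)&(Q[:,0]>.625)&(Q[:,0]<.65)&(Q[:,1]>-.15)]
if len(ff)>20: print('face',np.polyfit(ff[:,1],ff[:,0],1),len(ff))
s0=Q[(abs(Q[:,2]-.038)<.004)&(Q[:,0]<.625)]
for xx in np.arange(.35,.63,.01):
    q=s0[abs(s0[:,0]-xx)<.003]
    if len(q)>5: print('stud',round(xx,2),q[:,1].max().round(4))
E
```

```text
t 5.47 pos [ 0.55   -0.0724  0.0666] z [-2.1e-03  5.0e-04 -1.0e+00] squareyaw-90.85: 0.05 off frame mm 40.9 26.2 F frame -0.1 -0.9 -3.9 T [ 0.04  0.01 -0.02] 69
bench 0.00021477757286215982
plate x = 0.6346 + -0.0169 y 0.00020371273806685242 20
face [-0.01671542  0.63497692] 1743
stud 0.53 -0.1813
stud 0.56 -0.1778
stud 0.58 -0.1637
stud 0.59 -0.1649
stud 0.6 -0.1664
stud 0.61 -0.1678
stud 0.62 -0.1689
```

Request:
play_rows:
  deltas:
    - {"claw": 0.005, "delta_pos": [0, 0, -0.02], "turn": [0, 0, 0]}
    - {"claw": 0.005, "delta_pos": [0, 0, -0.035], "turn": [0, 0, 0]}
    - {"claw": 0.005, "delta_pos": [0, 0, -0.044], "turn": [0, 0, 0]}
    - {"claw": 0.005, "delta_pos": [0.01, 0, -0.044], "turn": [0, 0, 0]}
    - {"claw": 0.005, "delta_pos": [0.02, 0, -0.044], "turn": [0, 0, 0]}
    - {"claw": 0.005, "delta_pos": [0.02, 0, -0.044], "turn": [0, 0, 0]}

```text
time_s: 5.97
position: [0.5731, -0.0728, 0.0244]
eef_rot: [[0.696, 0.718, 0.004], [0.718, -0.696, -0.001], [0.002, 0.004, -1.0]]
force: [0.7, -0.0, -4.6]
opening: 0.247
grasp_force: 69.5
```

```bash
sed -i "s/seat=np.array.*/seat=np.array([.5768,-.1123])/; s/90.85/90.96/g; s/.0148/.0168/g" st.py; python3 st.py
```

```text
t 5.97 pos [ 0.5731 -0.0728  0.0244] z [ 0.0041 -0.001  -1.    ] squareyaw-90.96: -0.04 off frame mm 39.6 3.1 F frame -0.0 -0.7 -4.6 T [ 0.05 -0.07  0.04] 70
```

Request:
play_rows:
  deltas:
    - {"claw": 0.005, "delta_pos": [0, -0.006, -0.002], "turn": [0, 0, 0]}
    - {"claw": 0.005, "delta_pos": [0, -0.012, -0.003], "turn": [0, 0, 0]}
    - {"claw": 0.005, "delta_pos": [0, -0.018, -0.003], "turn": [0, 0, 0]}
    - {"claw": 0.005, "delta_pos": [0, -0.022, -0.003], "turn": [0, 0, 0]}
    - {"claw": 0.005, "delta_pos": [0, -0.026, -0.003], "turn": [0, 0, 0]}
    - {"claw": 0.005, "delta_pos": [0, -0.029, -0.003], "turn": [0, 0, 0]}
    - {"claw": 0.005, "delta_pos": [0, -0.031, -0.003], "turn": [0, 0, 0]}
    - {"claw": 0.005, "delta_pos": [0, -0.031, -0.003], "turn": [0, 0, 0]}

```text
time_s: 6.63
position: [0.5702, -0.104, 0.0202]
eef_rot: [[0.697, 0.717, -0.001], [0.717, -0.697, 0.0], [-0.0, -0.001, -1.0]]
force: [-1.4, 2.9, -4.4]
opening: 0.239
grasp_force: 69.6
```

```bash
python3 st.py
```

```text
t 6.63 pos [ 0.5702 -0.104   0.0202] z [-6.e-04  2.e-04 -1.e+00] squareyaw-90.96: -0.11 off frame mm 8.4 6.5 F frame 2.9 1.3 -4.4 T [ 0.49  0.22 -0.31] 70
```

Request:
play_rows:
  deltas:
    - {"claw": 0.005, "delta_pos": [0, -0.002, 0.001], "turn": [0, 0, 0]}
    - {"claw": 0.005, "delta_pos": [0, -0.004, 0.001], "turn": [0, 0, 0]}
    - {"claw": 0.005, "delta_pos": [0, -0.006, 0.001], "turn": [0, 0, 0]}
    - {"claw": 0.005, "delta_pos": [0, -0.006, 0.001], "turn": [0, 0, 0]}

```text
time_s: 6.97
position: [0.5704, -0.1099, 0.0212]
eef_rot: [[0.696, 0.718, -0.0], [0.718, -0.696, 0.0], [-0.0, -0.0, -1.0]]
force: [-1.9, 3.9, -5.0]
opening: 0.246
grasp_force: 69.5
```

```bash
python3 st.py
```

```text
t 6.97 pos [ 0.5704 -0.1099  0.0212] z [-3.e-04  1.e-04 -1.e+00] squareyaw-90.96: -0.09 off frame mm 2.5 6.3 F frame 4.0 1.8 -5.0 T [ 0.75  0.19 -0.41] 70
```

Request:
play_rows:
  deltas:
    - {"claw": 0.005, "delta_pos": [0.002, 0, 0], "turn": [0, 0, 0]}
    - {"claw": 0.005, "delta_pos": [0.004, -0.001, 0], "turn": [0, 0, 0]}
    - {"claw": 0.005, "delta_pos": [0.005, -0.001, 0], "turn": [0, 0, 0]}
    - {"claw": 0.005, "delta_pos": [0.005, -0.001, 0], "turn": [0, 0, 0]}

```text
time_s: 7.3
position: [0.5758, -0.1107, 0.0213]
eef_rot: [[0.696, 0.718, 0.0], [0.718, -0.696, -0.0], [0.0, 0.0, -1.0]]
force: [-1.3, 5.0, -3.4]
opening: 0.245
grasp_force: 69.7
```

```bash
python3 st.py
```

```text
t 7.3 pos [ 0.5758 -0.1107  0.0213] z [ 2.e-04 -0.e+00 -1.e+00] squareyaw-90.96: -0.08 off frame mm 1.7 0.9 F frame 5.0 1.2 -3.4 T [ 0.81  0.3  -0.46] 70
```

Request:
play_rows:
  deltas:
    - {"claw": 0.005, "delta_pos": [0.0005, 0, 0], "turn": [0, 0, 0]}
    - {"claw": 0.005, "delta_pos": [0.001, -0.0005, 0], "turn": [0, 0, 0]}
    - {"claw": 0.005, "delta_pos": [0.001, -0.001, 0], "turn": [0, 0, 0]}
    - {"claw": 0.005, "delta_pos": [0.001, -0.001, 0], "turn": [0, 0, 0]}

```text
time_s: 7.63
position: [0.5763, -0.1115, 0.0212]
eef_rot: [[0.696, 0.718, -0.001], [0.718, -0.696, 0.0], [-0.0, -0.001, -1.0]]
force: [-2.5, 5.5, -5.0]
opening: 0.243
grasp_force: 69.8
```

```bash
python3 st.py
```

```text
t 7.63 pos [ 0.5763 -0.1115  0.0212] z [-5.e-04  4.e-04 -1.e+00] squareyaw-90.96: -0.07 off frame mm 0.8 0.5 F frame 5.5 2.4 -5.0 T [ 0.96  0.39 -0.5 ] 70
```

Request:
play_rows:
  deltas:
    - {"claw": 0.005, "delta_pos": [0.0005, -0.0005, 0], "turn": [0, 0, 0]}
    - {"claw": 0.005, "delta_pos": [0.001, -0.001, 0], "turn": [0, 0, 0]}
    - {"claw": 0.005, "delta_pos": [0.001, -0.001, 0], "turn": [0, 0, 0]}
    - {"claw": 0.005, "delta_pos": [0.001, -0.001, 0], "turn": [0, 0, 0]}

```text
time_s: 7.97
position: [0.5766, -0.1116, 0.021]
eef_rot: [[0.696, 0.718, -0.002], [0.718, -0.696, 0.002], [-0.0, -0.003, -1.0]]
force: [-3.9, 8.0, -2.6]
opening: 0.244
grasp_force: 70.1
```

```bash
python3 st.py
```

```text
t 7.97 pos [ 0.5766 -0.1116  0.021 ] z [-0.0023  0.0016 -1.    ] squareyaw-90.96: -0.06 off frame mm 0.7 0.2 F frame 8.1 3.8 -2.6 T [ 1.45  0.76 -0.35] 70
```

Request:
play_rows:
  deltas:
    - {"claw": 0.005, "delta_pos": [0.0005, 0, 0], "turn": [0, 0, 0]}
    - {"claw": 0.005, "delta_pos": [0.001, 0, 0], "turn": [0, 0, 0]}
    - {"claw": 0.005, "delta_pos": [0.0015, 0, 0], "turn": [0, 0, 0]}
    - {"claw": 0.005, "delta_pos": [0.0015, 0, 0], "turn": [0, 0, 0]}
    - {"claw": 0.005, "delta_pos": [0.0015, 0, 0], "turn": [0, 0, 0]}

```text
time_s: 8.38
position: [0.5779, -0.1116, 0.0208]
eef_rot: [[0.696, 0.718, -0.003], [0.718, -0.696, 0.002], [-0.001, -0.003, -1.0]]
force: [-3.1, 8.9, -3.8]
opening: 0.243
grasp_force: 69.8
```

```bash
python3 st.py
python3 - <<'E'
from h import *
import pickle
pickle.dump(calibration('wrist'),open('pics/w5.pkl','wb')); snap('wrist','w5'); snap('top','t5')
w=cv2.imread('pics/w5.png'); t=cv2.imread('pics/t5.png')
o=np.zeros((520,800,3),np.uint8)
o[:,:440]=cv2.resize(w[0:260,150:370],None,fx=2,fy=2,interpolation=cv2.INTER_CUBIC)
o[:480,440:800]=cv2.resize(t[110:230,245:335],None,fx=4,fy=4,interpolation=cv2.INTER_CUBIC)
cv2.imwrite('pics/c5.png',o)
E
```

```text
t 8.38 pos [ 0.5779 -0.1116  0.0208] z [-0.0027  0.0017 -1.    ] squareyaw-90.96: -0.06 off frame mm 0.7 -1.2 F frame 9.0 2.9 -3.8 T [ 1.44  0.73 -0.38] 70
```

View pics/c5.png

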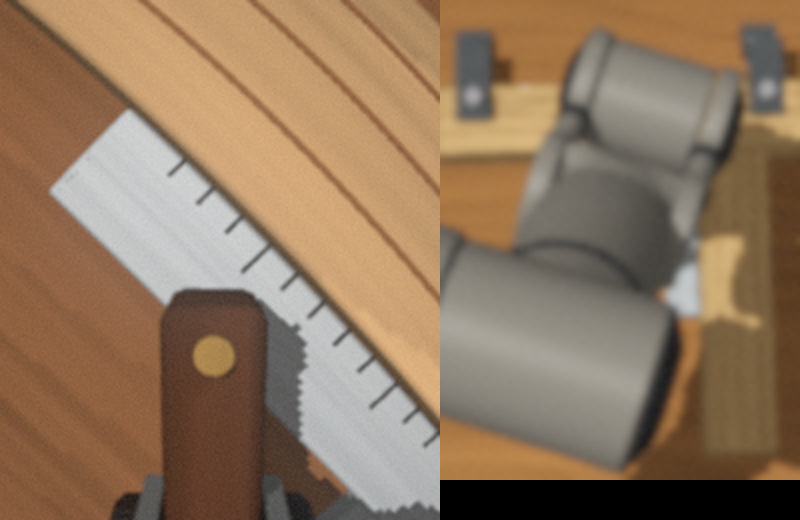

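The stud now looks square and the y leg lies along it. There's still a thin dark gap to the plate, so I'll keep pressing towards it.

Request:
play_rows:
  deltas:
    - {"claw": 0.005, "delta_pos": [0.0005, 0, 0.0005], "turn": [0, 0, 0]}
    - {"claw": 0.005, "delta_pos": [0.001, 0, 0.0005], "turn": [0, 0, 0]}
    - {"claw": 0.005, "delta_pos": [0.0015, 0, 0.0005], "turn": [0, 0, 0]}
    - {"claw": 0.005, "delta_pos": [0.0015, 0, 0.0005], "turn": [0, 0, 0]}
    - {"claw": 0.005, "delta_pos": [0.0015, 0, 0.0005], "turn": [0, 0, 0]}

```text
time_s: 8.9
position: [0.5783, -0.1117, 0.021]
eef_rot: [[0.695, 0.719, -0.005], [0.719, -0.695, 0.002], [-0.002, -0.005, -1.0]]
force: [-7.8, 5.7, -2.9]
opening: 0.243
grasp_force: 69.9
```

```bash
python3 st.py
```

```text
t 8.9 pos [ 0.5783 -0.1117  0.021 ] z [-0.0053  0.0016 -1.    ] squareyaw-90.96: -0.02 off frame mm 0.5 -1.5 F frame 5.9 7.7 -2.9 T [ 1.26  1.26 -0.19] 70
```

Request:
play_rows:
  deltas:
    - {"claw": 0.005, "delta_pos": [0, -0.0005, 0], "turn": [0, 0, 0]}
    - {"claw": 0.005, "delta_pos": [0, -0.001, 0], "turn": [0, 0, 0]}
    - {"claw": 0.005, "delta_pos": [0, -0.0015, 0], "turn": [0, 0, 0]}
    - {"claw": 0.005, "delta_pos": [0, -0.0015, 0], "turn": [0, 0, 0]}
    - {"claw": 0.005, "delta_pos": [0, -0.0015, 0], "turn": [0, 0, 0]}

```text
time_s: 9.32
position: [0.5783, -0.1119, 0.0211]
eef_rot: [[0.695, 0.719, -0.005], [0.719, -0.695, 0.003], [-0.001, -0.006, -1.0]]
force: [-7.2, 12.4, -1.8]
opening: 0.248
grasp_force: 70.0
```

```bash
python3 st.py
python3 - <<'E'
from h import *
import pickle
c=calibration('wrist'); _,d=snap('wrist','w6'); _,dt=snap('top','t6')
f=192/np.tan(np.radians(c['vertical_fov'])/2)
v,u=np.mgrid[0:384,0:512]; dx,dy=u-c['cx'],v-c['cy']; r=np.hypot(dx,dy); T=np.array(c['world_from_camera'])
P=np.stack([dx*np.tan(r/f)/r*d,-dy*np.tan(r/f)/r*d,-d],-1)@T[:3,:3].T+T[:3,3]
Q=P[d>0]
def fit(q,ax,lo,hi,fn,name):
    L=[(t,fn(w[:,1-ax])) for t in np.arange(lo,hi,.006) for w in [q[abs(q[:,ax]-t)<.002]] if len(w)>8]
    L=np.array(L)
    if len(L)>2:
        k=np.polyfit(L[:,0],L[:,1],1); print(name,k,np.abs(np.polyval(k,L[:,0])-L[:,1]).max(),len(L))
fit(Q[(abs(Q[:,2]-.038)<.004)&(Q[:,0]>.62)],1,-.15,.1,np.min,'plate')
fit(Q[(abs(Q[:,2]-.0145)<.005)&(Q[:,0]>.6)],1,-.08,.02,np.max,'sq xleg outer')
print('tool yaw slope',)
c=calibration('top'); f=192/np.tan(np.radians(c['vertical_fov'])/2); T=np.array(c['world_from_camera'])
P=np.stack([(u-c['cx'])/f*dt,-(v-c['cy'])/f*dt,-dt],-1)@T[:3,:3].T+T[:3,3]; Q=P[dt>0]
q=Q[(abs(Q[:,2]-.038)<.006)&(Q[:,1]<-.1)&(Q[:,1]>-.3)]
fit(q,0,.36,.6,np.min,'stud outer'); fit(q,0,.36,.6,np.max,'stud inner')
fit(q,1,-.26,-.2,np.max,'plate far')
E
```

```text
t 9.32 pos [ 0.5783 -0.1119  0.0211] z [-0.0053  0.0034 -1.    ] squareyaw-90.96: -0.02 off frame mm 0.4 -1.6 F frame 12.6 7.0 -1.8 T [ 2.11  1.12 -0.17] 70
plate [-0.0153673   0.63393189] 0.014991631534298833 27
sq xleg outer [-0.01310788  0.63525753] 0.0001277741768568319 10
tool yaw slope
stud outer [ 0.01313723 -0.23993872] 0.010353766145907772 40
stud inner [-0.0114442  -0.17097734] 0.008133541963107171 40
plate far [-0.97960855  0.48396625] 0.045932316481207436 9
```

Both faces are now in contact: about 12 N on the stud at its stop and 7 N on the plate. I'll ease the stud push slightly, then verify.

Request:
play_rows:
  deltas:
    - {"claw": 0.005, "delta_pos": [0, 0.0004, 0], "turn": [0, 0, 0]}
    - {"claw": 0.005, "delta_pos": [0, 0.0004, 0], "turn": [0, 0, 0]}
    - {"claw": 0.005, "delta_pos": [0, 0.0004, 0], "turn": [0, 0, 0]}
    - {"claw": 0.005, "delta_pos": [0, 0.0004, 0], "turn": [0, 0, 0]}

```text
time_s: 9.75
position: [0.5783, -0.1118, 0.0211]
eef_rot: [[0.695, 0.719, -0.005], [0.719, -0.695, 0.003], [-0.002, -0.006, -1.0]]
force: [-6.8, 10.2, -3.8]
opening: 0.245
grasp_force: 69.9
```

```bash
python3 st.py
python3 - <<'E'
from h import *
c=calibration('wrist'); _,d=snap('wrist','w7'); _,dt=snap('top','t7')
f=192/np.tan(np.radians(c['vertical_fov'])/2)
v,u=np.mgrid[0:384,0:512]; dx,dy=u-c['cx'],v-c['cy']; r=np.hypot(dx,dy); T=np.array(c['world_from_camera'])
P=np.stack([dx*np.tan(r/f)/r*d,-dy*np.tan(r/f)/r*d,-d],-1)@T[:3,:3].T+T[:3,3]
q=P[(d>0)&(abs(P[...,2]-.015)<.006)&(P[...,0]>.607)&(P[...,0]<.634)&(P[...,1]>-.165)&(P[...,1]<.035)]
A=np.c_[q[:,:2],np.ones(len(q))]; k=np.linalg.lstsq(A,q[:,2],rcond=None)[0]
for n,p in dict(heel=(.638,-.171),xend=(.635,-.022),yend=(.488,-.174)).items(): print(n,'top z',k@[*p,1])
c=calibration('top'); f=192/np.tan(np.radians(c['vertical_fov'])/2); T=np.array(c['world_from_camera'])
P=np.stack([(u-c['cx'])/f*dt,-(v-c['cy'])/f*dt,-dt],-1)@T[:3,:3].T+T[:3,3]; Q=P[dt>0]
q=Q[(abs(Q[:,2]-.038)<.005)&(Q[:,1]<-.12)&(Q[:,1]>-.27)]
for x in np.arange(.37,.63,.02):
    w=q[abs(q[:,0]-x)<.004]
    if len(w): print(round(x,2),w[:,1].min().round(4),w[:,1].max().round(4))
w=cv2.imread('pics/w7.png'); t=cv2.imread('pics/t7.png')
o=np.zeros((520,800,3),np.uint8)
o[:,:440]=cv2.resize(w[40:300,250:470],None,fx=2,fy=2,interpolation=cv2.INTER_CUBIC)
o[:480,440:800]=cv2.resize(t[110:230,245:335],None,fx=4,fy=4,interpolation=cv2.INTER_CUBIC)
cv2.imwrite('pics/c7.png',o)
E
```

```text
t 9.75 pos [ 0.5783 -0.1118  0.0211] z [-0.0053  0.0028 -1.    ] squareyaw-90.96: -0.01 off frame mm 0.4 -1.6 F frame 10.3 6.7 -3.8 T [ 1.87  1.12 -0.11] 70
heel top z 0.014361733816188167
xend top z 0.01512187877692441
yend top z 0.014983538374401428
0.37 -0.2351 -0.1747
0.39 -0.2361 -0.1749
0.41 -0.236 -0.1752
0.43 -0.2367 -0.176
0.45 -0.2344 -0.1761
0.47 -0.2347 -0.1729
0.49 -0.2344 -0.1735
0.51 -0.236 -0.1737
0.53 -0.2326 -0.1744
0.55 -0.2334 -0.1748
0.57 -0.2331 -0.1753
0.59 -0.2344 -0.1825
0.61 -0.2348 -0.187
```

View pics/c7.png

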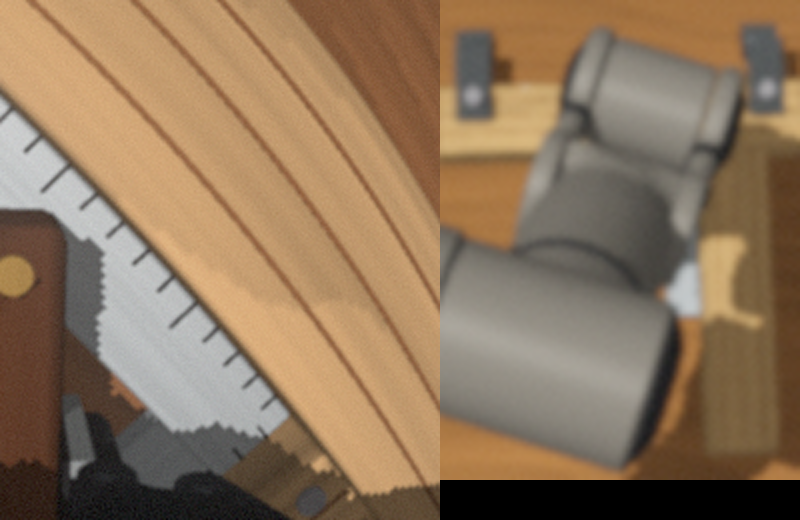

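The x leg lies tight along the plate, with only the shadow of the plate's edge visible. The stud runs parallel to the square's y leg. The square is level and about 2–3 mm clear of the bench, and the forces are steady, so I'm handing it in.

```bash
python3 -c "
from rig import *
print(finish_job())"
```

```text
the job is handed in; nothing more can be done
None
```

I handed the job in with the 150 mm square still gripped and level 2–3 mm above the bench, pressed about 7 N against the plate and 10 N against the stud; as near as the cameras show, the stud is square at its stop, and the arm went near none of the other items.

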